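Turn the leaf of the sample book

ROBOT

A 6-joint arm with a two-finger parallel gripper is mounted at the origin on the work surface. World frame = base frame: x ahead of the robot, y to its left, z up, the work surface at z = 0. Lengths are in m, angles in rad, forces in N, time in s.
With the tool pointing down it reaches from about 0.275 to 0.75 m from the base axis. Payload 10.2 kg.
Tool frame: the origin (TCP) lies at the very end of the fingers, on their centre line; the grasp point (between the pads) lies 19 mm behind it; z points along the fingers, x is the direction in which the jaws open and shut, and the axes are right-handed (so a half turn about z gives the same grasp; the last joint's range is limited). The gripper opens to 85 mm and grips with 20 to 120 N. Pads are 22 mm wide; open, the fingers measure 114 mm over their backs; the gripper's body (76 mm by 85 mm) begins 54 mm behind the grasp point. The pads swing forward as they close: fully open they stand 13 mm farther back than shut.
Start: joints at [1.054, 0.313, 1.498, -0, 1.331, -0.223], TCP at [0.152, 0.503, 0.231] pointing down, gripper open.
Joint ranges: [-2.94, 2.94], [-0.97, 2.17], [0.19, 2.56], [-1.23, 4.37], [0.02, 3.11], [-2.88, 2.88]. Speed limits (rad/s): [2.39, 2.39, 3.01, 3.14, 3.14, 3.14].

INTERFACE

Orientations are given as a rotation vector (axis times angle).
In Python, from cell import telemetry, vision, r gives the robot as it stands.
- The arm moves only by the tool arm_command, never from a script. Its argument "increments" is a list of rows, each a list of 5 numbers: the opening in per cent of the stroke, from 0 (shut) to 100 (fully open), then the shift along the tool's x, y, z in m, then the turn about the tool's z in rad. A call has 1 to 20 rows; each row shifts and turns the commanded pose from where the row before left it, along the tool's axes as they then stand; what a row does not reach is not made up. A row lasts 1/12 s, in which the tool goes at most 41.7 mm and 7.16 degrees, less where a joint would pass 70% of its speed; a pose out of reach is approached as far as the arm can. A call with a gripper value outside its range is refused whole. The fingers move at their own pace and stop on an object; the grip force is fixed at half the most. Time passes only in rows, so rows that do not move let the fingers close. It gives the time, the measured TCP pose, the force and the opening at its end, in the units of the state.
- telemetry.sense(): the state, without advancing time (a new reading comes with each control period).
- vision.get_image(name): name is "scene" or "side" or "wrist"; returns (picture, depth): 480x640x3 uint8, red, green, blue; 480x640 float32, m along the optical axis (not along the pixel's ray), 0 where there is no reading.
- vision.get_calibration(name): a dict with "intrinsics" (3x3 intrinsics, pixels), "T" (4x4, takes a point from camera to world coordinates). Camera axes: x right, y down, z forward; pixel columns grow to the right and rows downward; lengths in m; the calibration is good to about 2 mm. A picture is of the moment at which its call begins: read the wrist's pose just before it. get_calibration takes no time and is no camera call; for the wrist camera it gives the pose at the moment of the call.
- r.job_done(): hands the job in, once; it reports no verdict.
The state is a dict: "time": time; "qpos": joint angles; "joint_vel": joint speeds; "joint_torque": joint torques, N m; "position": TCP position; "eef_rot": TCP orientation; "force": force on the tool from outside, world axes, zero at the start; "torque": the same for the moment, N m; "grip_width": opening from 0.0 (shut) to 1.0 (fully open).
Only numpy, scipy, OpenCV 4.12 (cv2) and the standard library are available. Lean on these libraries where they do the work, as an engineer would, in place of code of your own. Each camera call takes 0.05 s, during which the arm holds its last target. There are 200 camera calls.

TASK

The plywood leaf of the open sample book stands ajar over the right-hand page (left and right as seen from the robot). With the fingertips, push the binder clip off the left-hand page until it lies on the glass clear of the book, then flip the leaf over its spine and press it down flat on the left-hand page. Do not pick up the clip, leave the book where it is, and leave the tape dispenser, stapler and coaster undisturbed.

Things in the scene. Friction and masses are not known exactly. Their poses are not given: they have to be found in the camera images.
- book: Open sample book (0.9 kg, loose, lying on the glass): a dark blue fabric-covered base slab 200 mm along its x (the spine direction), 310 mm along its y, 8 mm thick. Origin: centre of its underside. The left-hand page is its +y half, the right-hand page (carrying stone and wood sample chips) its -y half; both pages are the slab's top, 8 mm above the origin. A steel spine rod, 5 mm in diameter, lies along x at y = 0, 11.5 mm above the underside.
- spine (a point): Middle of the spine rod, on the leaf's hinge axis (which runs along the book's x), 11.5 mm above the book's underside.
- leaf (a joint): Angle of the leaf in rad: 0 = flat on the right-hand page (-y), 1.57 = upright, 3.14 = flat on the left-hand page (+y); it starts ajar between 0.45 and 0.85. Stiff friction hinge, about 0.2 N m: the leaf stays where it is left and does not fall, so it must be moved (about 1.5 to 3 N at its free edge) and pressed down all the way.
- leaf_edge (a point): Middle of the leaf's free edge, 142 mm from the hinge axis, at half the leaf's thickness. The leaf is a rigid plywood board 190 mm along the spine, 136 mm wide (from 6 to 142 mm from the hinge axis), 5 mm thick, 0.14 kg. Lying flat on either side its faces are 9 and 14 mm above the book's underside.
- clip: Steel binder clip, 25 g, standing on its flat back strip with the jaws up: a triangular prism 41 mm along its x, 22 mm deep along its y at the foot, 27 mm tall, its two wire arms folded down against the sides. Origin: centre of its underside. It starts on the left-hand page at any yaw; the leaf cannot lie flat while it is there.
- tape: Yellow plastic tape dispenser, 55 mm (x) by 150 mm (y), 76 mm tall, standing beyond the book's far (+x) end. Origin: centre of its underside.
- coaster: Round cork coaster, 90 mm in diameter, 6 mm thick, on the glass to the far left of the book. Origin: centre of its underside.
- stapler: Black and steel stapler, 36 mm (x) by 130 mm (y), 44 mm tall, at the book's near (-x) end. Origin: centre of its underside.
Mind the look-alikes: they are no part of the job. Leave any orange or yellow look-alike of the clip alone.

How it is judged:
By the outcome, as a careful person would: the job done as asked, in the order asked, and still so for the second after the job is handed in, with the robot touching nothing.
It also fails if it takes over 58 s, if anything falls off the work surface, if the arm or the gripper's body presses on something with over 40 N, if the wrist force passes 120 N, or if a joint passes its speed limit or range.

## Working session

There is one attempt and no reset: what is moved stays moved. The work goes in short steps, Python scripts to look and compute and a tool call to move; the robot and the scene stay as the last step left them, time stands still between calls to the robot, and variables do not carry over. Pictures are saved under pics/ and viewed, about 8 in all and at most 12, crops included, and the job is handed in when it is done.

Besides the shell and the picture viewer there is one more tool, called as a command line: name --pt "numbers of a row" for each row, then --argument value for the rest. arm_command: Moves the arm, as the interface text tells. Its arguments: {"type":"object","properties":{"increments":{"type":"array"}},"required":["increments"]}

```bash
mkdir -p pics; ls; cat > h.py <<'E'
import numpy as np, cv2
from cell import telemetry, vision, r
def grab(n):
    c=vision.get_calibration(n); im,d=vision.get_image(n)
    return im,d,np.array(c["intrinsics"]),np.array(c["T"])
def world(d,K,T):
    v,u=np.indices(d.shape); z=d
    p=np.stack([(u-K[0,2])*z/K[0,0],(v-K[1,2])*z/K[1,1],z],-1)
    w=p@T[:3,:3].T+T[:3,3]; w[d<=0]=np.nan; return w
E
python3 - <<'E'
from h import *
s=telemetry.sense(); print({k:np.round(v,3) for k,v in s.items()})
for n in("scene","side"):
    im,d,K,T=grab(n); cv2.imwrite(f"pics/{n}0.png",im[:,:,::-1]); np.savez(f"{n}0.npz",im=im,d=d,K=K,T=T); print(n,K.round(0).tolist(),T.round(3).tolist())
E
```

```text
pics
{'time': np.float64(0.0), 'qpos': array([ 1.054,  0.313,  1.498, -0.   ,  1.331, -0.223]), 'joint_vel': array([ 0.001, -0.   ,  0.001,  0.001,  0.001,  0.   ]), 'joint_torque': array([-1.0000e-03, -4.1228e+01, -2.5973e+01, -0.0000e+00,  4.0000e-03,
        0.0000e+00]), 'position': array([0.152, 0.502, 0.231]), 'eef_rot': array([ 2.522e+00,  1.872e+00, -2.000e-03]), 'force': array([ 0.885, -0.026, -0.042]), 'torque': array([-0.05 , -0.003, -0.001]), 'grip_width': np.float64(1.001)}
scene [[554.0, 0.0, 322.0], [0.0, 554.0, 237.0], [0.0, 0.0, 1.0]] [[-0.138, 0.858, -0.495, 0.979], [0.99, 0.119, -0.069, 0.18], [0.0, -0.5, -0.866, 0.775], [0.0, 0.0, 0.0, 1.0]]
side [[597.0, 0.0, 319.0], [0.0, 597.0, 238.0], [0.0, 0.0, 1.0]] [[0.989, -0.102, 0.105, 0.476], [-0.145, -0.563, 0.813, -0.672], [-0.024, -0.82, -0.572, 0.59], [0.0, 0.0, 0.0, 1.0]]
```

View pics/scene0.png

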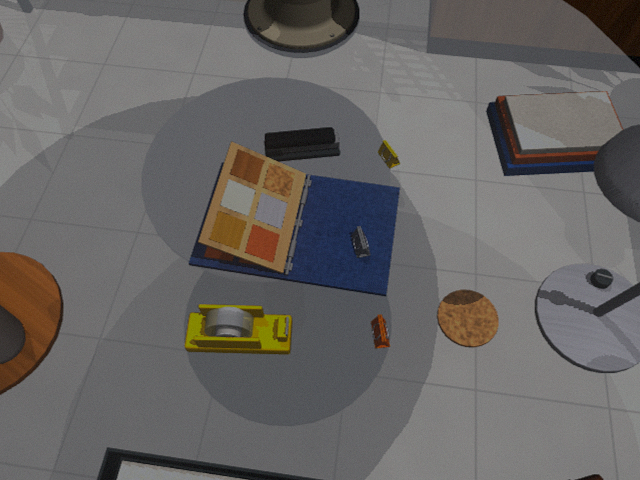

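View pics/side0.png

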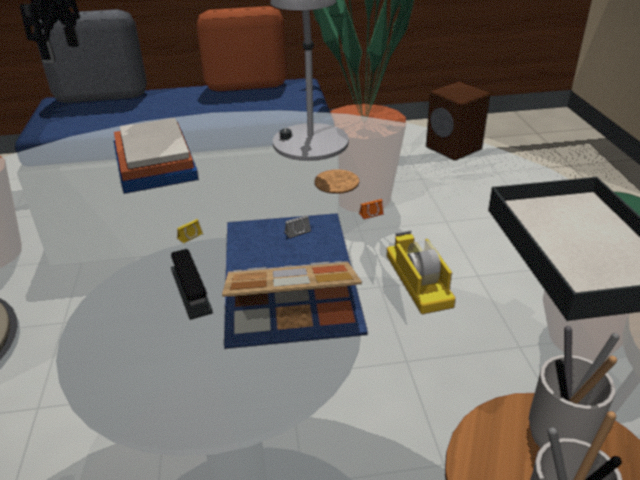

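Scene view: the clip is steel grey on the blue page at (360,242). Look-alikes are yellow at (389,153) and orange at (380,332). The book spans (190,265)–(400,185), the leaf is ajar around (255,210), the stapler is at (302,143), the tape at (240,328) and the coaster at (468,318). I choose the grey one that stands on the page and measure next.

```bash
cat >> h.py <<'E'
def ray(K,T,uv,z):
    uv=np.atleast_2d(np.array(uv,float)); p=np.c_[(uv[:,0]-K[0,2])/K[0,0],(uv[:,1]-K[1,2])/K[1,1],np.ones(len(uv))]@T[:3,:3].T
    return T[:3,3]+p*((z-T[2,3])/p[:,2])[:,None]
E
python3 - <<'E'
from h import *
for n in("scene","side"):
    f=np.load(n+"0.npz"); im,d,K,T=[f[k] for k in("im","d","K","T")]
    w=world(d,K,T); hsv=cv2.cvtColor(im,cv2.COLOR_RGB2HSV)
    R=dict(scene=(180,120,420,310),side=(215,205,370,350))[n]
    m=((hsv[...,0]>100)&(hsv[...,0]<130)&(hsv[...,1]>120)).astype(np.uint8); k=np.zeros_like(m); k[R[1]:R[3],R[0]:R[2]]=1; m*=k
    P=w[m>0]; print(n,"blue",len(P),"z pct",np.nanpercentile(P[:,2],[5,50,95]).round(4))
    cs,_=cv2.findContours(m,cv2.RETR_EXTERNAL,cv2.CHAIN_APPROX_NONE); c=np.concatenate([c for c in cs if len(c)>30])[:,0]
    q=ray(K,T,c,.008)[:,:2].astype(np.float32)
    rect=cv2.minAreaRect(q*1000); print("rect",rect, cv2.boxPoints(rect).round(0).tolist())
    # clip: raised points within left page
    U=dict(scene=(340,215,385,270),side=(280,210,318,242))[n]
    sub=w[U[1]:U[3],U[0]:U[2]].reshape(-1,3); mm=(m[U[1]:U[3],U[0]:U[2]]==0).ravel()
    s=sub[(sub[:,2]>.014)&(sub[:,2]<.06)]; print("clip",len(s),s.mean(0).round(4),s.min(0).round(4),s.max(0).round(4)); print(cv2.minAreaRect((s[:,:2]*1000).astype(np.float32)))
    # leaf
    U=dict(scene=(190,135,320,280),side=(215,255,370,305))[n]
    sub=w[U[1]:U[3],U[0]:U[2]].reshape(-1,3); s=sub[(sub[:,2]>.03)&(sub[:,2]<.2)]
    print("leaf",len(s),s.min(0).round(3),s.max(0).round(3)); c0=s.mean(0); nn=np.linalg.svd(s-c0,full_matrices=False)[2][2]; print(c0.round(3),nn.round(3))
f=np.load("scene0.npz"); im=f["im"]; cv2.imwrite("pics/crop.png",cv2.resize(im[120:370,180:420,::-1],None,fx=2.4,fy=2.4,interpolation=2))
w=world(f["d"],f["K"],f["T"])
for nme,(u,v) in dict(stap=(302,135),tape=(205,340),yel=(389,153),org=(380,332),coas=(468,318),glass=(340,300),glass2=(420,240)).items(): print(nme,w[v,u].round(3))
E
```

```text
scene blue 9763 z pct [0.0068 0.009  0.0112]
rect ((523.2300415039062, 77.0740966796875), (307.99700927734375, 200.9936981201172), 88.14759826660156) [[418.0, -74.0], [619.0, -80.0], [629.0, 228.0], [428.0, 234.0]]
clip 299 [0.5502 0.1805 0.0265] [0.5279 0.1664 0.0142] [0.5699 0.198  0.0378]
((548.2588500976562, 181.935791015625), (42.45354080200195, 21.752229690551758), 17.178436279296875)
leaf 7928 [ 0.364 -0.053  0.03 ] [0.617 0.091 0.08 ]
[0.514 0.002 0.053] [0.03  0.405 0.914]
side blue 6418 z pct [0.0065 0.0085 0.0103]
rect ((520.9583129882812, 74.16563415527344), (309.5981140136719, 194.93211364746094), 88.11084747314453) [[418.0, -77.0], [613.0, -84.0], [623.0, 226.0], [429.0, 232.0]]
clip 325 [0.5486 0.1779 0.0255] [0.5269 0.1672 0.0141] [0.5703 0.1898 0.0369]
((549.0169067382812, 178.47979736328125), (43.63849639892578, 18.199623107910156), 8.644607543945312)
leaf 2659 [ 0.423 -0.056  0.03 ] [0.615 0.05  0.079]
[ 0.518 -0.012  0.058] [0.015 0.421 0.907]
stap [0.367 0.061 0.044]
tape [ 0.749 -0.013  0.052]
yel [0.367 0.212 0.02 ]
org [0.693 0.224 0.022]
coas [0.648 0.352 0.007]
glass [ 0.642  0.161 -0.002]
glass2 [ 0.519  0.276 -0.002]
```

View pics/crop.png

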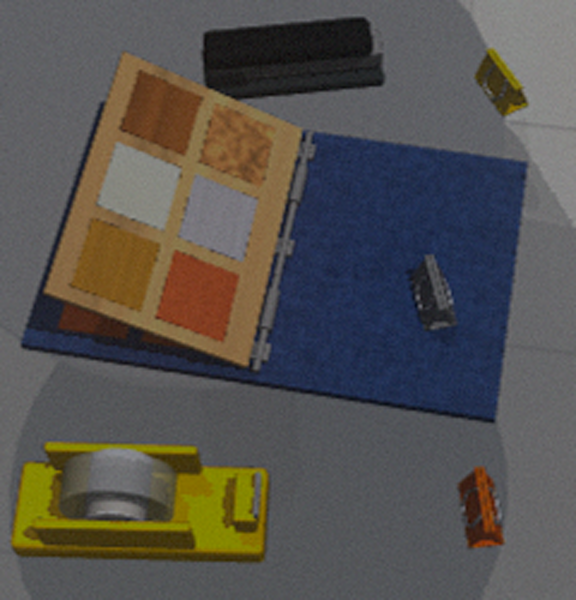

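The crop confirms the steel clip on the left page, near (0.549, 0.179), with its long axis about 10–15° off x. Book centre is about (0.522, 0.076), yaw about -1.9°, with a leaf angle of about 0.44. First I turn the jaws along the clip's length and narrow them.

arm_command --pt "18 0 0 0 0.11" --pt "18 0 0 0 0.11" --pt "18 0 0 0 0.11" --pt "18 0 0 0 0.11" --pt "18 0 0 0 0.11" --pt "18 0 0 0 0.11" --pt "18 0 0 0 0.11" --pt "18 0 0 0 0.11" --pt "18 0 0 0 0.11" --pt "18 0 0 0 0.11"

```text
time: 0.93
position: [0.1519, 0.5024, 0.2309]
eef_rot: [3.129, 0.269, -0.001]
force: [-0.5, -0.2, 0.2]
grip_width: 0.177
```

arm_command --pt "18 0.0184 0.0237 0 0" --pt "18 0.0184 0.0237 0 0" --pt "18 0.0184 0.0237 0 0" --pt "18 0.0184 0.0237 0 0" --pt "18 0.0184 0.0237 0 0" --pt "18 0.0184 0.0237 0 0" --pt "18 0.0184 0.0237 0 0" --pt "18 0.0184 0.0237 0 0" --pt "18 0.0184 0.0237 0 0" --pt "18 0.0184 0.0237 0 0" --pt "18 0.0184 0.0237 0 0" --pt "18 0.0184 0.0237 0 0" --pt "18 0.0184 0.0237 0 0" --pt "18 0.0184 0.0237 0 0" --pt "18 0.0184 0.0237 0 0" --pt "18 0.0184 0.0237 0 0" --pt "18 0.0184 0.0237 0 0" --pt "18 0.0184 0.0237 0 0"

```text
time: 2.43
position: [0.554, 0.1397, 0.2309]
eef_rot: [-3.129, -0.277, 0.001]
force: [0.3, 0.2, -0.1]
grip_width: 0.176
```

```bash
cat >> h.py <<'E'
from scipy.spatial.transform import Rotation as Ro
def st():
    s=telemetry.sense(); A=Ro.from_rotvec(s["eef_rot"]).as_matrix()
    print("t",round(float(s["time"]),2),"p",np.round(s["position"],4),"ang",round(float(np.degrees(np.arctan2(A[1,0],A[0,0]))),1),"z",A[:,2].round(3),"F",np.round(s["force"],1),"g",round(float(s["grip_width"]),3)); return s
E
python3 - <<'E'
from h import *
st(); im,d,K,T=grab("wrist"); cv2.imwrite("pics/w1.png",im[:,:,::-1]); w=world(d,K,T)
m=(w[...,2]>.016)&(w[...,2]<.05)&(w[...,1]>.12)&(w[...,1]<.23)&(w[...,0]>.5)&(w[...,0]<.6)
s=w[m]; print(len(s)); 
if len(s)>50: print(s.min(0).round(4),s.max(0).round(4),cv2.minAreaRect((s[:,:2]*1000).astype(np.float32)))
E
```

```text
t 2.43 p [0.554  0.1397 0.2309] ang 10.1 z [-0.001  0.    -1.   ] F [ 0.3  0.2 -0.1] g 0.176
771
[0.5255 0.1693 0.016 ] [0.5681 0.197  0.037 ] ((546.8035278320312, 182.7660675048828), (40.91569900512695, 20.106117248535156), 19.848976135253906)
```

View pics/w1.png

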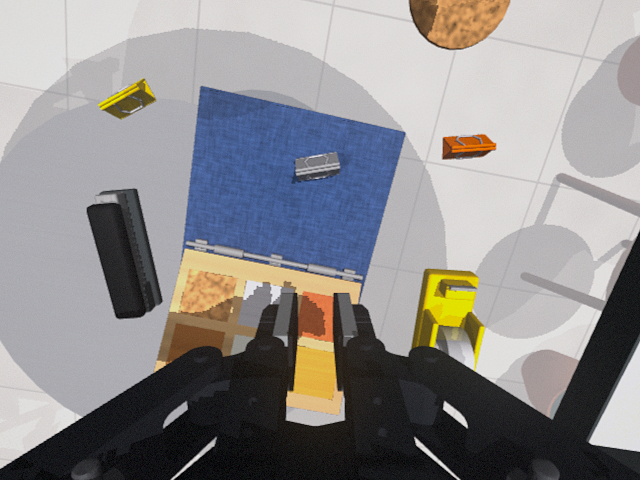

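The wrist view shows the clip at (318,166), grey, with yellow at (128,99) and orange at (468,147) well apart. Its centre is (0.547, 0.183) and its yaw about 18°. I line up, go down behind it and check.

arm_command --pt "18 0 0 0 -0.07" --pt "18 0 0 0 -0.07" --pt "18 0.0065 0 0.01 0" --pt "18 0 0 0.027 0" --pt "18 0 0 0.027 0" --pt "18 0 0 0.027 0" --pt "18 0 0 0.027 0" --pt "18 0 0 0.027 0" --pt "18 0 0 0.027 0" --pt "18 0 0 0.02 0" --pt "18 0 0 0.015 0" --pt "18 0 0 0.008 0" --pt "18 0 0 0.003 0" --pt "18 0 0 0 0"

```text
time: 3.65
position: [0.5592, 0.143, 0.0128]
eef_rot: [-3.102, -0.495, 0.001]
force: [0.2, 0.1, -0.0]
grip_width: 0.178
```

```bash
python3 - <<'E'
from h import *
st(); im,d,K,T=grab("side"); w=world(d,K,T); cv2.imwrite("pics/s2.png",cv2.resize(im[130:350,180:440,::-1],None,fx=2.5,fy=2.5))
E
```

```text
t 3.65 p [0.5592 0.143  0.0128] ang 18.1 z [-0.001 -0.    -1.   ] F [ 0.2  0.1 -0. ] g 0.178
```

View pics/s2.png

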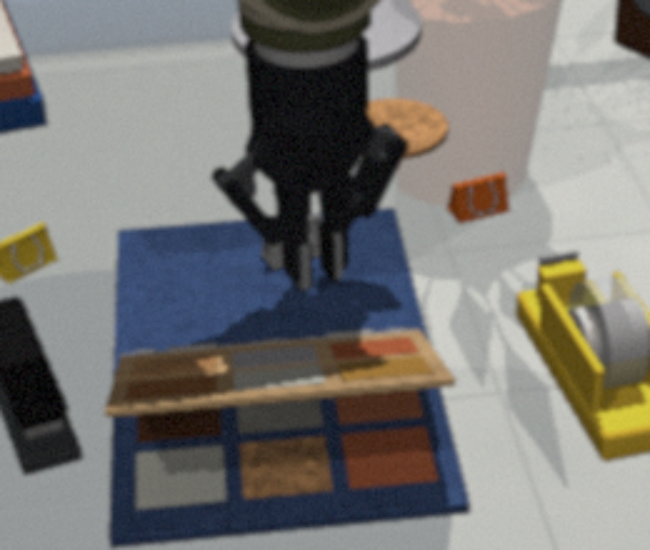

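The fingers stand between the leaf and the clip at (300,280) in the crop, with the clip just behind them at (275–325,240). I push.

arm_command --pt "18 0 -0.006 0 0" --pt "18 0 -0.006 0 0" --pt "18 0 -0.006 0 0" --pt "18 0 -0.006 0 0" --pt "18 0 -0.006 0 0" --pt "18 0 -0.006 0 0" --pt "18 0 -0.006 0 0" --pt "18 0 -0.006 0 0" --pt "18 0 -0.006 0 0" --pt "18 0 -0.006 0 0" --pt "18 0 -0.006 0 0" --pt "18 0 -0.006 0 0" --pt "18 0 -0.006 0 0" --pt "18 0 -0.006 0 0" --pt "18 0 -0.006 0 0" --pt "18 0 -0.006 0 0" --pt "18 0 -0.006 0 0" --pt "18 0 -0.006 0 0" --pt "18 0 -0.005 0 0" --pt "18 0 0 0 0"

```text
time: 5.37
position: [0.5236, 0.2512, 0.0131]
eef_rot: [-3.102, -0.497, 0.001]
force: [-0.1, -0.4, -0.8]
grip_width: 0.181
```

```bash
cat >> h.py <<'E'
def clip(n,lo=(.44,.20),hi=(.62,.32),z0=.006):
    im,d,K,T=grab(n); w=world(d,K,T)
    sat=cv2.cvtColor(im,cv2.COLOR_RGB2HSV)[...,1]
    m=(w[...,2]>z0)&(w[...,2]<.034)&(w[...,0]>lo[0])&(w[...,0]<hi[0])&(w[...,1]>lo[1])&(w[...,1]<hi[1])&(sat<110)
    m=cv2.morphologyEx(m.astype(np.uint8),cv2.MORPH_OPEN,np.ones((3,3)))>0
    s=w[m]; print(n,len(s), s.min(0).round(3) if len(s) else "",s.max(0).round(3) if len(s) else "",cv2.minAreaRect((s[:,:2]*1000).astype(np.float32)) if len(s)>5 else "")
    return im,w
E
python3 - <<'E'
from h import *
st(); im,w=clip("wrist"); a=im[::1]; im2,_=clip("scene")
cv2.imwrite("pics/p3.png",np.hstack([cv2.resize(im,(400,300)),cv2.resize(im2[120:345,180:480],(400,300))])[:,:,::-1])
E
```

```text
t 5.37 p [0.5236 0.2512 0.0131] ang 18.2 z [-0.  0. -1.] F [-0.1 -0.4 -0.8] g 0.181
wrist 5624 [0.498 0.231 0.006] [0.543 0.282 0.034] ((522.5266723632812, 255.8069305419922), (44.68735885620117, 45.46577835083008), 19.47210121154785)
scene 81 [0.517 0.239 0.007] [0.547 0.268 0.034] ((534.5670166015625, 250.19691467285156), (37.27009963989258, 18.04441261291504), 49.18317413330078)
```

View pics/p3.png

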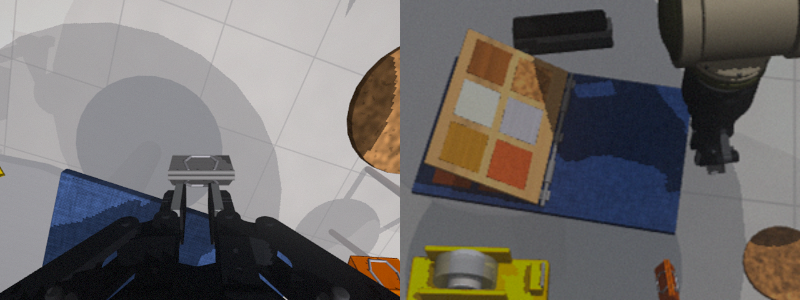

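The clip is upright on the glass in front of the fingers (wrist half, (200,170)), with its near face about y≥0.26 and the book edge at 0.231. I back off, lift, shut the fingers and move outside the leaf's free edge. I'll verify the clip as I pass above.

arm_command --pt "18 0 0.004 0 0" --pt "18 0 0.002 -0.002 0" --pt "10 0 0 -0.015 0" --pt "0 0 0 -0.03 0" --pt "0 0 0 -0.03 0" --pt "0 0 0 -0.03 0" --pt "0 0 0 -0.03 0" --pt "0 0 0 -0.03 0" --pt "0 0 0 -0.02 0.07" --pt "0 0 0 0 0.07" --pt "0 0 0 0 0.07" --pt "0 0 0 0 0.07" --pt "0 0 0 0 0.07" --pt "0 0 0 0 0"

```text
time: 6.63
position: [0.5261, 0.2441, 0.2004]
eef_rot: [3.141, -0.057, -0.0]
force: [0.4, -0.7, 0.1]
grip_width: 0.0
```

arm_command --pt "0 0.0004 0.03 0 0" --pt "0 0.0004 0.03 0 0" --pt "0 0.0004 0.03 0 0" --pt "0 0.0004 0.03 0 0" --pt "0 0.0004 0.03 0 0" --pt "0 0.0004 0.03 0 0" --pt "0 0.0004 0.03 0 0" --pt "0 0.0004 0.03 0 0" --pt "0 0.0004 0.03 0 0" --pt "0 0.0004 0.03 0 0" --pt "0 0.0004 0.03 0 0" --pt "0 0 0 0 0"

```text
time: 7.63
position: [0.5193, -0.09, 0.2003]
eef_rot: [3.14, -0.055, 0.0]
force: [0.5, -0.9, 0.0]
grip_width: -0.002
```

```bash
python3 - <<'E'
from h import *
st(); im,w=clip("wrist",(.44,.22),(.6,.33)); im2,_=clip("scene",(.44,.22),(.6,.33)); clip("side",(.44,.22),(.6,.33))
# book corners again
for n in("scene",):
    im,d,K,T=grab(n); w=world(d,K,T); hsv=cv2.cvtColor(im,cv2.COLOR_RGB2HSV)
    m=((hsv[...,0]>100)&(hsv[...,0]<130)&(hsv[...,1]>120)).astype(np.uint8); m[:, :180]=0;m[:,420:]=0;m[:120]=0;m[310:]=0
    cs,_=cv2.findContours(m,cv2.RETR_EXTERNAL,cv2.CHAIN_APPROX_NONE); c=np.concatenate([c for c in cs if len(c)>30])[:,0]
    print(cv2.minAreaRect((ray(K,T,c,.008)[:,:2]*1000).astype(np.float32)))
cv2.imwrite("pics/p4.png",np.hstack([cv2.resize(im,(400,300)),cv2.resize(im2[120:345,180:480],(400,300))])[:,:,::-1])
E
```

```text
t 7.63 p [ 0.5193 -0.09    0.2003] ang -2.0 z [ 0.    -0.001 -1.   ] F [ 0.5 -0.9  0. ] g -0.002
wrist 0   
scene 270 [0.502 0.252 0.006] [0.544 0.276 0.031] ((521.4317626953125, 266.34149169921875), (42.22397994995117, 20.705821990966797), 20.63458251953125)
side 142 [0.501 0.249 0.006] [0.522 0.268 0.029] ((512.0474243164062, 258.7134704589844), (20.929826736450195, 19.425899505615234), 1.6437135934829712)
((522.5736694335938, 78.49706268310547), (307.0845031738281, 201.21463012695312), 87.29399108886719)
```

View pics/p4.png

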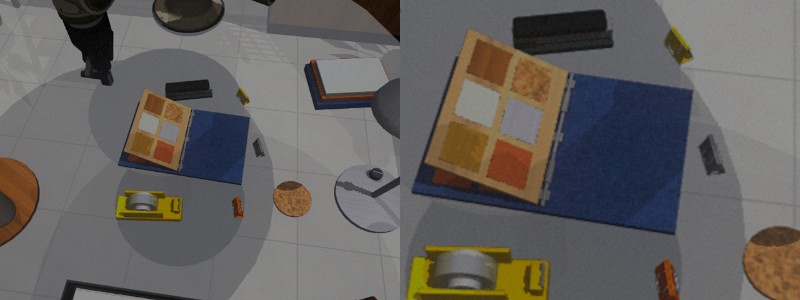

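The clip lies at (0.521, 0.266), clear of the book edge at 0.231. The book is unmoved to within measurement and the look-alikes are untouched. I work out the flip path in (tool y, tool z) and go down beside the leaf edge.

arm_command --pt "0 0 0 0.025 0" --pt "0 0 0 0.025 0" --pt "0 0 0 0.025 0" --pt "0 0 0 0.025 0" --pt "0 0 0 0.025 0" --pt "0 0 0 0.025 0" --pt "0 0 0 0.01 0" --pt "0 0 0 0.004 0" --pt "0 0 0 0 0"

```text
time: 8.58
position: [0.5197, -0.0849, 0.0364]
eef_rot: [-3.141, 0.05, 0.001]
force: [-0.4, 0.5, 0.2]
grip_width: -0.004
```

```bash
python3 - <<'E'
from h import *
s=st(); ys,zs=.076,.0115; y0,z0=s["position"][1:]
th=[.44,.6,.8,1.0,1.2,1.4,1.57,1.75,1.95,2.15,2.35,2.55,2.75,2.95,3.14]
for t in th:
    if t<1.5: rho=.142; o=np.interp(t,[.44,1.57],[.036,.016])
    else: rho=.125; o=0
    y=ys-rho*np.cos(t)-.0025*np.sin(t)-.011; z=zs+rho*np.sin(t)-.0025*np.cos(t)-o
    print(t,"tcp y z",round(y,4),round(z,4),"d toolY",round(-(y-y0),4),"toolZ",round(-(z-z0),4)); y0,z0=y,z
E
```

```text
t 8.58 p [ 0.5197 -0.0849  0.0364] ang -1.8 z [-0.  0. -1.] F [-0.4  0.5  0.2] g -0.004
0.44 tcp y z -0.0645 0.0337 d toolY -0.0203 toolZ 0.0026
0.6 tcp y z -0.0536 0.0564 d toolY -0.0109 toolZ -0.0227
0.8 tcp y z -0.0357 0.082 d toolY -0.0179 toolZ -0.0255
1.0 tcp y z -0.0138 0.1035 d toolY -0.0219 toolZ -0.0216
1.2 tcp y z 0.0112 0.1204 d toolY -0.025 toolZ -0.0168
1.4 tcp y z 0.0384 0.132 d toolY -0.0272 toolZ -0.0116
1.57 tcp y z 0.0624 0.1365 d toolY -0.024 toolZ -0.0045
1.75 tcp y z 0.0848 0.1349 d toolY -0.0224 toolZ 0.0016
1.95 tcp y z 0.109 0.1285 d toolY -0.0241 toolZ 0.0064
2.15 tcp y z 0.1313 0.1175 d toolY -0.0224 toolZ 0.0111
2.35 tcp y z 0.1511 0.1022 d toolY -0.0197 toolZ 0.0153
2.55 tcp y z 0.1674 0.0833 d toolY -0.0163 toolZ 0.0189
2.75 tcp y z 0.1796 0.0615 d toolY -0.0122 toolZ 0.0218
2.95 tcp y z 0.1872 0.0378 d toolY -0.0077 toolZ 0.0238
3.14 tcp y z 0.19 0.0142 d toolY -0.0028 toolZ 0.0236
```

arm_command --pt "0 0 -0.006 0 0" --pt "0 0 -0.006 0 0" --pt "0 0 -0.005 0 0" --pt "0 0 -0.003 0 0" --pt "0 0 -0.003 -0.005 0" --pt "0 0 -0.003 -0.005 0" --pt "0 0 -0.003 -0.006 0" --pt "0 0 -0.003 -0.006 0" --pt "0 0 -0.003 -0.004 0" --pt "0 0 -0.004 -0.005 0" --pt "0 0 -0.004 -0.005 0"

```text
time: 9.5
position: [0.5212, -0.0429, 0.0733]
eef_rot: [3.14, -0.052, 0.001]
force: [-1.4, -5.7, 2.5]
grip_width: -0.003
```

```bash
cat >> h.py <<'E'
def chk(n="scene"):
    im,d,K,T=grab(n); w=world(d,K,T); hsv=cv2.cvtColor(im,cv2.COLOR_RGB2HSV)
    m=((hsv[...,0]>100)&(hsv[...,0]<130)&(hsv[...,1]>120)).astype(np.uint8); m[:, :180]=0;m[:,410:]=0;m[:170]=0;m[310:]=0
    cs,_=cv2.findContours(m,cv2.RETR_EXTERNAL,cv2.CHAIN_APPROX_NONE); c=np.concatenate([c for c in cs if len(c)>30])[:,0]
    q=ray(K,T,c,.008)[:,:2]
    print("book edges max y",q[:,1].max().round(4),"max x",q[:,0].max().round(4),"min y",q[:,1].min().round(4))
    # leaf: wood-coloured points above the page
    L=(w[...,2]>.02)&(w[...,2]<.17)&(hsv[...,0]<25)&(hsv[...,1]>60)&(w[...,0]>.4)&(w[...,0]<.64)&(w[...,1]>-.1)&(w[...,1]<.24)
    P=w[L]
    if len(P)>50: print("leaf deg med",np.degrees(np.median(np.arctan2(P[:,2]-.0115-.0025,-(P[:,1]-.078)))).round(1),len(P),"zmax",np.percentile(P[:,2],99).round(3))
    return im,w
E
python3 - <<'E'
from h import *
st(); im,w=chk(); im2,_=chk("side")[0],0
f=np.load("scene0.npz"); 
cv2.imwrite("pics/p5.png",np.hstack([cv2.resize(im[120:345,160:460],(400,300)),cv2.resize(im2[130:370,170:490],(400,300))])[:,:,::-1])
E
```

```text
t 9.5 p [ 0.5212 -0.0429  0.0733] ang -1.9 z [ 0.001 -0.001 -1.   ] F [-1.4 -5.7  2.5] g -0.003
book edges max y 0.2334 max x 0.6275 min y -0.0796
leaf deg med 41.2 6958 zmax 0.109
book edges max y 0.4489 max x 0.6206 min y -0.0326
leaf deg med 39.3 665 zmax 0.151
```

View pics/p5.png

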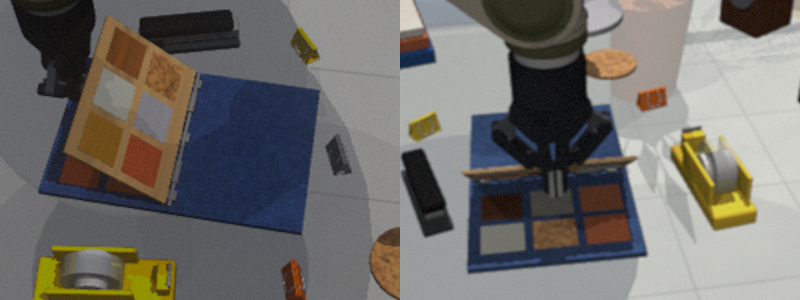

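The leaf has risen to about 40° with the fingertips under its free edge (side half, (555,180)), and the book is in place. The horizontal push of 5.7 N is a bit much, so I favour lift for a few rows.

arm_command --pt "0 0 -0.002 -0.006 0" --pt "0 0 -0.003 -0.006 0" --pt "0 0 -0.003 -0.006 0" --pt "0 0 -0.004 -0.005 0"

```text
time: 9.93
position: [0.5214, -0.0301, 0.096]
eef_rot: [-3.141, 0.052, -0.0]
force: [-0.4, -0.5, -0.4]
grip_width: 0.001
```

```bash
python3 - <<'E'
from h import *
st(); im,w=chk()
f=np.load("scene0.npz")
class V:
    pass
import h
_g=h.grab; h.grab=lambda n:(f["im"],f["d"],f["K"],f["T"]); print("initial:"); chk(); 
# sub-pixel check of page's left (+y) edge & image difference of book corner region
a=cv2.cvtColor(f["im"][255:300,370:400],cv2.COLOR_RGB2GRAY).astype(np.float32); b=cv2.cvtColor(im[255:300,370:400],cv2.COLOR_RGB2GRAY).astype(np.float32)
print("shift px",cv2.phaseCorrelate(a,b))
E
```

```text
t 9.93 p [ 0.5214 -0.0301  0.096 ] ang -1.9 z [ 0.  0. -1.] F [-0.4 -0.5 -0.4] g 0.001
book edges max y 0.2334 max x 0.6274 min y -0.08
leaf deg med 48.9 6541 zmax 0.12
initial:
book edges max y 0.2334 max x 0.6283 min y -0.0798
leaf deg med 26.9 7000 zmax 0.077
shift px ((0.2407421917531689, 0.389826303157232), 0.9016597482893202)
```

The book has not shifted and the leaf is at about 48°. I carry on to upright.

arm_command --pt "0 0 -0.004 -0.0045 0" --pt "0 0 -0.004 -0.0045 0" --pt "0 0 -0.004 -0.004 0" --pt "0 0 -0.004 -0.004 0" --pt "0 0 -0.005 -0.003 0" --pt "0 0 -0.005 -0.003 0" --pt "0 0 -0.005 -0.0025 0" --pt "0 0 -0.005 -0.0025 0" --pt "0 0 -0.005 -0.0025 0" --pt "0 0 -0.0055 -0.002 0" --pt "0 0 -0.0055 -0.002 0" --pt "0 0 -0.0055 -0.0015 0" --pt "0 0 -0.0055 -0.0015 0" --pt "0 0 -0.0055 -0.0015 0" --pt "0 0 -0.005 0 0" --pt "0 0 -0.005 0 0" --pt "0 0 -0.005 0 0" --pt "0 0 -0.005 0 0" --pt "0 0 -0.004 0 0"

```text
time: 11.57
position: [0.5243, 0.0626, 0.1342]
eef_rot: [-3.141, 0.052, 0.0]
force: [-0.5, -2.1, 0.5]
grip_width: -0.002
```

```bash
python3 - <<'E'
from h import *
st(); im,w=chk(); im2,_=chk("side")
cv2.imwrite("pics/p6.png",np.hstack([cv2.resize(im[120:345,160:460],(400,300)),cv2.resize(im2[130:370,170:490],(400,300))])[:,:,::-1])
E
```

```text
t 11.57 p [0.5243 0.0626 0.1342] ang -1.9 z [-0.  0. -1.] F [-0.5 -2.1  0.5] g -0.002
book edges max y 0.2334 max x 0.6278 min y -0.08
leaf deg med 90.0 1770 zmax 0.156
book edges max y 0.4489 max x 0.618 min y -0.0326
leaf deg med 87.9 6473 zmax 0.154
```

View pics/p6.png

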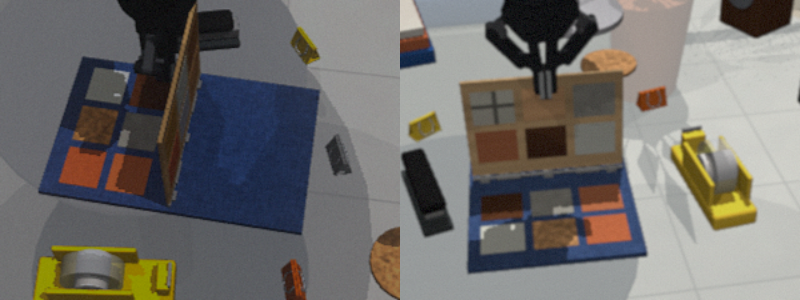

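The leaf is upright (90°), the book unmoved. On over the spine.

arm_command --pt "0 0 -0.0055 0 0" --pt "0 0 -0.0055 0 0" --pt "0 0 -0.0055 0 0" --pt "0 0 -0.0055 0 0" --pt "0 0 -0.006 0.0015 0" --pt "0 0 -0.006 0.0015 0" --pt "0 0 -0.006 0.0015 0" --pt "0 0 -0.006 0.0015 0" --pt "0 0 -0.0055 0.003 0" --pt "0 0 -0.0055 0.003 0" --pt "0 0 -0.0055 0.003 0" --pt "0 0 -0.0055 0.003 0" --pt "0 0 -0.005 0.004 0" --pt "0 0 -0.005 0.004 0" --pt "0 0 -0.005 0.004 0" --pt "0 0 -0.005 0.004 0"

```text
time: 13.0
position: [0.5273, 0.1504, 0.0998]
eef_rot: [3.141, -0.052, -0.0]
force: [0.3, -1.4, 0.0]
grip_width: 0.001
```

```bash
python3 - <<'E'
from h import *
st(); im,w=chk(); im2,_=chk("side")
E
```

```text
t 13.0 p [0.5273 0.1504 0.0998] ang -1.9 z [-0. -0. -1.] F [ 0.3 -1.4  0. ] g 0.001
book edges max y 0.2334 max x 0.6274 min y -0.0798
leaf deg med 132.2 3556 zmax 0.117
book edges max y 0.4485 max x 0.6179 min y -0.0326
leaf deg med 133.4 6752 zmax 0.115
```

arm_command --pt "0 0 -0.0043 0.004 0" --pt "0 0 -0.0043 0.004 0" --pt "0 0 -0.0043 0.004 0" --pt "0 0 -0.0043 0.0045 0" --pt "0 0 -0.003 0.0055 0" --pt "0 0 -0.003 0.0055 0" --pt "0 0 -0.003 0.0055 0" --pt "0 0 -0.003 0.0055 0" --pt "0 0 -0.002 0.006 0" --pt "0 0 -0.002 0.006 0" --pt "0 0 -0.002 0.006 0" --pt "0 0 -0.002 0.006 0" --pt "0 0 -0.0005 0.005 0" --pt "0 0 -0.0005 0.005 0" --pt "0 0 -0.0005 0.004 0" --pt "0 0 -0.0005 0.004 0" --pt "0 0 0 0.003 0" --pt "0 0 0 0 0"

```text
time: 14.6
position: [0.5283, 0.1891, 0.0162]
eef_rot: [3.141, -0.052, -0.001]
force: [0.6, 1.0, -0.1]
grip_width: -0.001
```

arm_command --pt "0 0 0 0.0015 0" --pt "0 0 0 0.001 0" --pt "0 0 0 0 0" --pt "0 0 0 0 0"

```text
time: 14.93
position: [0.5286, 0.1891, 0.0143]
eef_rot: [3.141, -0.052, 0.0]
force: [-0.2, -0.5, 0.4]
grip_width: 0.001
```

arm_command --pt "0 0 0 0.001 0" --pt "0 0 0 0.001 0" --pt "0 0 0 0 0" --pt "0 0 0 0 0"

```text
time: 15.27
position: [0.5288, 0.1892, 0.0138]
eef_rot: [3.141, -0.051, 0.001]
force: [-6.5, -1.2, 15.7]
grip_width: 0.003
```

```bash
python3 - <<'E'
from h import *
st(); im,d,K,T=grab("scene"); w=world(d,K,T)
g=(w[...,0]>.44)&(w[...,0]<.61)&(w[...,2]<.06)
for a in np.arange(.09,.23,.02):
    P=w[g&(abs(w[...,1]-a)<.006)]; print(a.round(2),len(P),np.median(P[:,2]).round(4) if len(P) else "")
E
```

```text
t 15.27 p [0.5288 0.1892 0.0138] ang -1.9 z [ 0.001 -0.    -1.   ] F [-6.5 -1.2 15.7] g 0.003
0.09 662 0.015
0.11 681 0.0154
0.13 684 0.0154
0.15 651 0.0151
0.17 491 0.0154
0.19 311 0.0151
0.21 505 0.0149
0.23 616 0.0082
```

The leaf is flat (about 15 mm everywhere) and firmly pressed (16 N). I lift clear and make the final check.

arm_command --pt "0 0 0 -0.002 0" --pt "0 0 0 -0.01 0" --pt "0 0 0 -0.025 0" --pt "0 0 0 -0.03 0" --pt "0 0 0 -0.03 0" --pt "0 0 0 -0.03 0" --pt "0 0 0 -0.03 0" --pt "0 0 0 0 0" --pt "0 0 0 0 0"

```text
time: 16.07
position: [0.5291, 0.1893, 0.1711]
eef_rot: [-3.141, 0.052, -0.005]
force: [0.2, -0.2, -0.2]
grip_width: -0.002
```

```bash
python3 - <<'E'
from h import *
st(); im,d,K,T=grab("scene"); w=world(d,K,T)
g=(w[...,0]>.44)&(w[...,0]<.61)&(w[...,2]<.06)
for a in np.arange(.09,.23,.02):
    P=w[g&(abs(w[...,1]-a)<.006)]; print(a.round(2),len(P),np.median(P[:,2]).round(4) if len(P) else "")
im2,_=chk("side"); chk(); clip("scene",(.44,.235),(.6,.33))
f=np.load("scene0.npz")["im"]
cv2.imwrite("pics/p7.png",np.hstack([cv2.resize(im[100:370,160:520],(400,300)),cv2.resize(im2[130:370,170:490],(400,300))])[:,:,::-1])
for n,(y,x) in dict(stap=(125,262),tape=(300,185),coas=(285,430),org=(312,368),yel=(138,376)).items():
    h_,w_=dict(stap=(36,80),tape=(55,110),coas=(64,72),org=(40,26),yel=(32,26))[n]
    A,B=[cv2.cvtColor(i[y:y+h_,x:x+w_],cv2.COLOR_RGB2GRAY).astype(np.float32) for i in(f,im)]; print(n,np.round(cv2.phaseCorrelate(A,B)[0],2))
E
```

```text
t 16.07 p [0.5291 0.1893 0.1711] ang -1.9 z [ 0.004  0.    -1.   ] F [ 0.2 -0.2 -0.2] g -0.002
0.09 663 0.0149
0.11 686 0.0153
0.13 684 0.0153
0.15 689 0.0151
0.17 696 0.0155
0.19 692 0.0152
0.21 699 0.0151
0.23 661 0.0082
book edges max y 0.4485 max x 0.6174 min y -0.0328
book edges max y 0.2317 max x 0.6259 min y -0.0793
scene 254 [0.504 0.252 0.006] [0.544 0.276 0.03 ] ((521.5342407226562, 266.5466003417969), (41.67059326171875, 19.818023681640625), 17.16337013244629)
stap [-0.04  0.49]
tape [-0.04 -0.01]
coas [ 0.07 -0.17]
org [ 0.47 -0.09]
yel [ 0.1  -1.86]
```

View pics/p7.png

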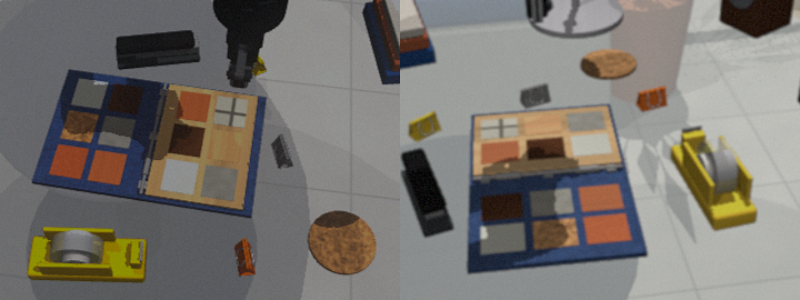

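The leaf lies flat on the left page, the clip is on the glass beyond the book, and everything else is in place. In the scene view the arm hides part of the yellow look-alike, but the side view shows it unmoved at (425,125). I hand in.

```bash
python3 -c "
from cell import r; print(r.job_done())"
```

```text
the job is handed in; nothing more can be done
None
```

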